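# Knock a moulded sample cell out and hold it in the light gauge

### The job

Use the mallet to drive the mould insert's knock-out pin fully home, which pushes the sample cell up out of its pocket, then stand the mallet back on the bench on its face. Take the cell by its two frosted sides only, never touching its clear windows, and hold it upright in the middle of the light gauge's beam with the windows square to the beam; finish while still holding it there. Press the pin with the mallet only, let nothing touch the light gauge, and leave the two jars and the cap ring alone.

Things in the scene. Friction and masses are not known exactly. Their poses are not given: they have to be found in the camera images.
- mallet: Mallet, 0.34 to 0.48 kg, loose, standing on the square lower face of its head. Head: black rubber, grey faces, 62 (x) by 52 (y) mm, 70 mm tall. Flat-sided wooden handle, horizontal, 20 mm wide, 28 mm tall, from 30 to 160 mm from the head's centre, its centre line 35 mm above the lower face. Origin: centre of the lower face, which strikes; x along the handle away from the head, z up.
- mallet_grip (a point): Point on the handle's centre line 60 mm from the head's centre, 35 mm above the lower face: a good place to grip.
- mould: Aluminium mould insert, fixed block 180 (x) by 90 (y) mm, 75 mm tall; origin: centre of its underside, z up. An open pocket (23 mm along x, 39 mm along y) at x = -40 mm holds the cell, at first 2 mm below the block's top. The pin stands at x = +45 mm. An ejector under the cell rises 2 mm per 1 mm of pin travel: pin home, the cell stands 38 mm above the block's top, 26 mm still in the pocket.
- pin_top (a point): Centre of the top of the steel knock-out pin (head 24 mm in diameter); at first 27 mm above the block's top, 7 mm above it when home.
- pin (a joint): Travel of the knock-out pin: 0 up, 0.020 m fully home (hard stop). Lightly sprung, about 6 N of friction and a spring of 120 N/m (some 9 N in all near home); friction holds it where it is left, so it may be driven in several blows or one push.
- cell: Sample cell, loose, 30 to 55 g: upright rectangular box, open top, 20 (x) by 36 (y) mm, 64 mm tall. The two white frosted sides look along +y and -y (20 mm wide, 36 mm apart over them); the clear windows look along +x and -x. Origin: centre of its underside, z up. At the start its x lies along the mould's x; clearance in the pocket 1.5 mm a side.
- cell_center (a point): Centre of the cell, 32 mm above its underside, midway between the windows.
- window_a: Clear window of the cell on its -x side, 26 mm wide, recessed 1 mm behind the edges of the frosted sides; origin at its centre.
- window_b: Clear window of the cell on its +x side, like the other.
- gauge: Light gauge, fixed: steel base plate 90 (x) by 230 (y) mm, 12 mm thick, with two grey towers (60 mm along x, 42 mm along y, tops 155 mm above the bench) at y = +88 and -88 mm. The black-rimmed round lenses on their facing sides look at each other across a gap of 124 mm. Origin: centre of its underside, z up.
- beam (a point): Middle of the beam, halfway between the lenses, 130 mm above the bench; the beam runs along the y axis of this point (the gauge's y).
- jar_tall: White moulded jar, 64 mm in diameter, 110 mm tall, a bystander; origin at the centre of its underside.
- jar_short: White moulded jar, 68 mm in diameter, 70 mm tall, a bystander; origin at the centre of its underside.
- cap_ring: White cap ring, 68 mm in diameter, 18 mm tall, a bystander; origin at the centre of its underside.

How it is judged:
By the outcome, as a careful person would: the job done as asked, in the order asked, and still so for the second after the job is handed in, while the arm keeps its last pose, push and grip.
It also fails if it takes over 58 s, if anything falls off the work surface, if the arm or the gripper's body presses on something with over 40 N, if the wrist force passes 120 N, or if a joint passes its speed limit or range.

### The arm

A 6-joint arm with a two-finger parallel gripper is mounted at the origin on the work surface. World frame = base frame: x ahead of the robot, y to its left, z up, the work surface at z = 0. Lengths are in m, angles in rad, forces in N, time in s.
With the tool pointing down it reaches from about 0.275 to 0.775 m from the base axis. Payload 14.6 kg.
Tool frame: the origin (TCP) lies at the very end of the fingers, on their centre line; the grasp point (between the pads) lies pinch_z behind it (pinch_z is the distance from the TCP to the grasp point, in m); z points along the fingers, y is the line along which they close (so a half turn about z gives the same grasp; the last joint's range is limited). The gripper opens to 85 mm and grips with 20 to 120 N. Pads are 22 mm wide; open, the fingers measure 114 mm over their backs; the gripper's body (76 mm by 85 mm) begins 54 mm behind the grasp point. The pads swing forward as they close: fully open they stand 13 mm farther back than shut.
Start: joints at [-1.38, 0.263, -0.048, 1.259, 0, 1.415], TCP at [0.178, -0.494, 0.193] pointing down, gripper open.
Joint ranges: [-2.65, 2.65], [-0.89, 1.7], [-1.18, 1.37], [-2.13, 2.11], [-1.35, 1.29], [-3.14, 3.14]. Speed limits (rad/s): [1.89, 1.89, 2.57, 2.79, 3.14, 3.14].

### API

Orientations are given as a unit quaternion [w, x, y, z].
In Python, from bench import sense, grab_frame, finish_job, pinch_z gives the robot as it stands.
- The arm moves only by the tool servo_tool, never from a script. Its argument "deltas" is a list that holds one entry, the list of rows, each a list of 5 numbers: the closure, from -1 (fully open) to 1 (shut), so that 0 is half open, then the shift along the tool's x, y, z in units of 0.1 m (1.0 is 0.1 m), then the turn about the tool's z in units of 1.5 rad (1.0 is 1.5 rad). A call has exactly 10 rows; each row is the pose to reach, as a shift and turn from the pose commanded when the call began, along the tool's axes at that moment; what a row does not reach only later rows make up. A row lasts 1/10 s, in which the tool goes at most 50 mm and 8.59 degrees, less where a joint would pass 70% of its speed; a pose out of reach is approached as far as the arm can. A call with a number of a shift or a turn outside -1 to 1 is refused whole. A call with a gripper value outside its range is refused whole. The fingers move at their own pace and stop on an object; the grip force is fixed at half the most. Time passes only in rows, so rows that repeat a pose let the fingers close, or fill a call up. It gives the time, the measured TCP pose, the force, the opening and the grip force at its end, in the units of the state.
- sense(): the state, without advancing time (a new reading comes with each control period).
- grab_frame(name): name is "scene" or "top" or "wrist"; returns a dict with "image" (480x640x3 uint8, red, green, blue), "fx", "fy", "cx", "cy" (pixels), "D" ([k1, k2, p1, p2, k3] as OpenCV has them; the pictures are not rectified), "rvec" (rotation vector, rad) and "tvec" (3), from world to camera coordinates, as OpenCV has them; the wrist camera has in their place "T_tool_cam" (4x4, takes a point from camera to tool coordinates, whose origin is the TCP and whose axes are the flange's). Camera axes: x right, y down, z forward; pixel columns grow to the right and rows downward; lengths in m; the calibration is good to about 2 mm. A picture is of the moment at which its call begins: read the wrist's pose just before it. There is no depth.
- finish_job(): hands the job in; it is judged then, once.
The state is a dict: "clock": time; "q": joint angles; "qd": joint speeds; "tau": joint torques, N m; "ee_pos": TCP position; "orientation": TCP orientation; "force": force on the tool from outside, world axes, zero at the start; "ft_torque": the same for the moment, N m; "opening": opening from 0.0 (shut) to 1.0 (fully open); "grasp_force": force on a finger pad.
Only numpy, scipy, OpenCV 4.12 (cv2) and the standard library are available. Lean on these libraries where they do the work, as an engineer would, in place of code of your own. Each camera call takes 0.05 s, during which the arm holds its last target. There are 200 camera calls.

## Working session

There is one attempt and no reset: what is moved stays moved. The work goes in short steps, Python scripts to look and compute and a tool call to move; the robot and the scene stay as the last step left them, time stands still between calls to the robot, and variables do not carry over. Pictures are saved under pics/ and viewed, at most 10 in all, crops included, and the job is handed in when it is done.

Besides the shell and the picture viewer there is one more tool, called after "Call:" as a command line: name --argument value ..., lists and objects as JSON in quotes. servo_tool: Moves the arm, as the interface text tells. Shifts and turns lie within -1 to 1; 1 stands for 0.1 m of shift or 1.5 rad of turn. Its arguments: {"type":"object","properties":{"deltas":{"type":"array"}},"required":["deltas"]}

```bash
mkdir -p pics; ls
python3 - <<'E'
from bench import *
import cv2, pickle
print(pinch_z, sense())
for n in ("scene","top"):
    f=grab_frame(n); pickle.dump(f,open(n+".pkl","wb")); cv2.imwrite(f"pics/{n}0.png",f["image"][:,:,::-1])
    print({k:v for k,v in f.items() if k!="image"})
E
```

```text
pics
0.0187 {'clock': 0.0, 'q': array([-1.38029146e+00,  2.63536860e-01, -4.89686433e-02,  1.25939575e+00,
        1.00751174e-05,  1.41551450e+00]), 'qd': array([ 0.00144828,  0.00054645, -0.00066116, -0.00258848, -0.00079519,
        0.0005163 ]), 'tau': array([ 2.53121558e-03, -6.37623096e+01,  3.84566367e+01,  1.39059764e-02,
        1.02119793e-04, -3.78363768e-05]), 'ee_pos': array([ 0.17788594, -0.49359492,  0.19220626]), 'orientation': array([-5.52466691e-04,  9.85090989e-01,  1.72033247e-01, -4.69244694e-06]), 'force': array([ 0.22599092, -0.53433135,  0.30102209]), 'ft_torque': array([ 0.00413751,  0.0658529 , -0.03081205]), 'grasp_force': 0.0, 'opening': 0.9962871461362396}
{'fx': 520.4711909296914, 'fy': 520.4711909296914, 'cx': 321.5101022490497, 'cy': 237.9465303836657, 'D': array([-0.09413695,  0.        ,  0.        ,  0.        ,  0.        ]), 'rvec': array([ 2.33728   ,  0.7425755 , -0.27269434]), 'tvec': array([-0.47855264, -0.18749262,  1.45435152])}
{'fx': 588.6057591938866, 'fy': 588.6057591938866, 'cx': 322.2156790628012, 'cy': 236.3148608880129, 'D': array([0.01882291, 0.        , 0.        , 0.        , 0.        ]), 'rvec': array([ 2.14557047, -2.12682154,  0.13514404]), 'tvec': array([-0.00379625,  0.59939696,  1.13392046])}
```

View pics/top0.png

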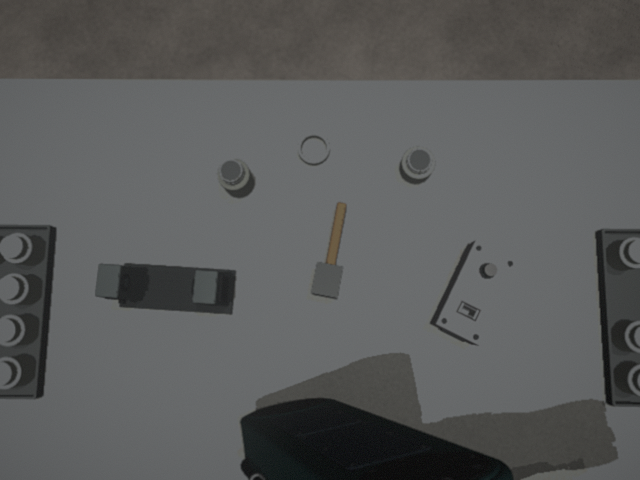

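View pics/scene0.png

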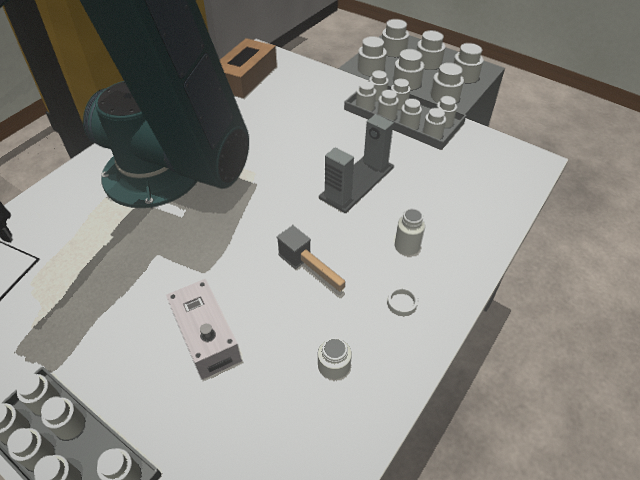

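```bash
cat > h.py <<'E'
import numpy as np, cv2, pickle
from scipy.optimize import least_squares
def crop(im,x0,y0,x1,y1,s,g=1.7):
    c=cv2.resize(im[y0:y1,x0:x1,::-1],None,fx=s,fy=s,interpolation=cv2.INTER_CUBIC)
    c=(255*(c/255.)**(1/g)).astype(np.uint8)
    for v in range((x0+9)//10*10,x1,10):
        cv2.line(c,((v-x0)*s,0),((v-x0)*s,8 if v%50 else 20),(0,0,255),1)
        cv2.putText(c,str(v),((v-x0)*s+1,18),0,.3,(0,0,255),1)
    for v in range((y0+9)//10*10,y1,10):
        cv2.line(c,(0,(v-y0)*s),(8,(v-y0)*s),(0,0,255),1); cv2.putText(c,str(v),(9,(v-y0)*s+3),0,.3,(0,0,255),1)
    return c
def stack(cs,fn):
    H=max(c.shape[0] for c in cs); cv2.imwrite(fn,np.hstack([cv2.copyMakeBorder(c,0,H-c.shape[0],0,4,0) for c in cs]))
def proj(f,P): return cv2.projectPoints(np.asarray(P,float).reshape(-1,1,3),f["rvec"],f["tvec"],np.array([[f["fx"],0,f["cx"]],[0,f["fy"],f["cy"]],[0,0,1.]]),f["D"])[0][:,0]
def place(p,L):
    x,y,a=p; L=np.asarray(L,float); c,s=np.cos(a),np.sin(a)
    return np.c_[x+c*L[:,0]-s*L[:,1], y+s*L[:,0]+c*L[:,1], L[:,2]]
def fit(obs,p0):
    "obs: list of (frame, local points, pixels)"
    r=lambda p: np.concatenate([(proj(f,place(p,L))-np.asarray(px,float)).ravel() for f,L,px in obs])
    o=least_squares(r,p0,loss="soft_l1"); return o.x, o.fun.reshape(-1,2)
E
python3 - <<'E'
from h import *
t=pickle.load(open("top.pkl","rb"))["image"]; s=pickle.load(open("scene.pkl","rb"))["image"]
stack([crop(t,422,232,520,350,5,2.2),crop(t,302,195,356,305,5)],"pics/c1.png")
a=crop(t,90,255,245,320,5,2.2); b=crop(s,160,275,250,385,2)
stack([a],"pics/c2.png")
E
```

```text
(no output)
```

View pics/c1.png

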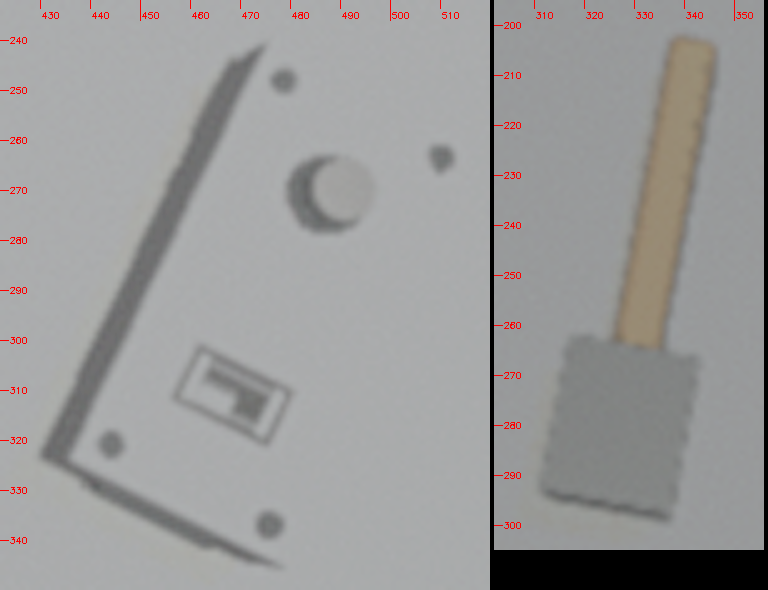

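View pics/c2.png

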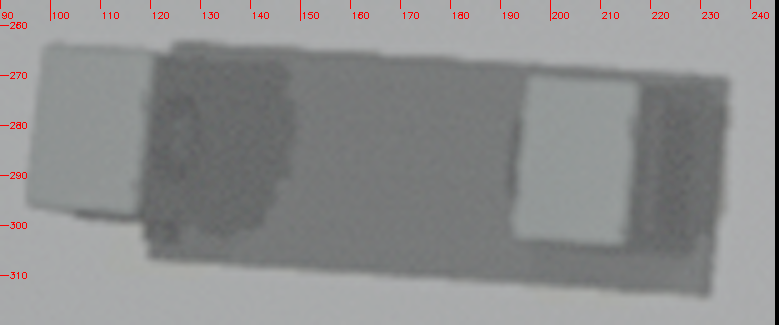

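```bash
cat > fit0.py <<'E'
from h import *
t=pickle.load(open("top.pkl","rb")); s=pickle.load(open("scene.pkl","rb"))
R=cv2.Rodrigues(t["rvec"])[0]; print("cam",-R.T@t["tvec"])
m=1e-3
L=np.array([[45,0,102],[-28.5,19.5,75],[-28.5,-19.5,75],[-51.5,-19.5,75],[-51.5,19.5,75],[-90,45,75]])*m
M=fit([(t,L,[[488.7,269.7],[460.5,301],[479,310],[474,321],[456,312],[435,323.5]])],[.5,-.3,-.5])
L=np.array([[31,26,70],[31,-26,70],[-31,-26,70],[-31,26,70],[160,10,49],[160,-10,49]])*m
A=fit([(t,L,[[317,262],[342.7,266],[337,298],[311.5,293],[337,202.5],[346,204]])],[.5,0,0])
L=np.array([[30,109,155],[30,67,155],[-30,67,155],[-30,109,155],[30,-67,155],[30,-109,155],[-30,-109,155],[-30,-67,155],[45,-115,12],[-45,-115,12],[-45,115,12]])*m
G=fit([(t,L,[[98.5,264],[120.5,266],[117,298.5],[95.5,296],[195.5,270],[217.5,272],[215,304],[192.5,303],[235,270.5],[231.5,314.5],[119.5,306.5]])],[.5,.4,0])
for n,v in zip("MAG",(M,A,G)): print(n,v[0].round(4),"\n",v[1].round(1).tolist())
print("scene check pin",proj(s,place(M[0],[[.045,0,.102]])),"mallet top",proj(s,place(A[0],[[0,0,.07]])),"mallet end",proj(s,place(A[0],[[.16,0,.035]])),"tower tops",proj(s,place(G[0],[[0,.088,.155],[0,-.088,.155]])))
E
python3 fit0.py
```

```text
cam [ 0.42786271 -0.02272178  1.20891851]
M [ 0.4897 -0.2937 -0.446 ] 
 [[0.5, -0.2], [-0.1, -0.1], [0.2, -0.0], [0.3, -0.0], [-0.6, -0.2], [-0.3, 0.7]]
A [ 0.5102 -0.0092 -0.1734] 
 [[-0.3, -0.1], [0.4, 0.7], [0.4, 0.3], [-0.7, 0.4], [-0.3, -1.0], [0.5, -0.7]]
G [ 0.4942  0.296  -0.0558] 
 [[-0.2, -0.4], [0.9, -0.9], [0.5, -0.1], [-1.3, 0.9], [-0.4, -0.2], [0.8, -0.7], [0.2, 0.8], [-0.6, 0.2], [0.5, -0.3], [0.1, 0.1], [-0.7, 0.7]]
scene check pin [[206.25076787 326.24611773]] mallet top [[292.58295402 236.44771244]] mallet end [[342.05749139 285.33769612]] tower tops [[379.13107502 120.53804333]
 [338.52717598 154.72487137]]
```

```bash
cat >> h.py <<'E'
def yaw_of(q): 
    from scipy.spatial.transform import Rotation as R
    x=R.from_quat(np.roll(q,-1)).as_matrix()[:,0]; return np.arctan2(x[1],x[0])
def plan(tgt,n,pos=None,yaw=None):
    "print n equal calls (tool units) to tgt=(x,y,z,yaw); yaw taken as given (no wrap)"
    from bench import sense
    s=sense(); p=np.array(s["ee_pos"] if pos is None else pos); a=yaw_of(s["orientation"]) if yaw is None else yaw
    tgt=np.array(tgt,float); print("at",p.round(4),round(a,4),"t",round(s["clock"],2),"F",np.round(s["force"],1))
    d=(tgt[:3]-p)/n; da=(tgt[3]-a)/n
    for i in range(n):
        c,sn=np.cos(a),np.sin(a)
        print([round(v,3) for v in ((d[0]*c+d[1]*sn)*10,(d[0]*sn-d[1]*c)*10,-d[2]*10,-da/1.5)]); a+=da
E
python3 -c "
from h import *
plan((.569,-.02,.19,2.968),5)"
```

```text
at [ 0.1779 -0.4937  0.1923] 0.3458 t 0.1 F [0.3 0.2 0.3]
[np.float64(1.057), np.float64(-0.626), np.float64(0.005), np.float64(-0.35)]
[np.float64(1.228), np.float64(-0.013), np.float64(0.005), np.float64(-0.35)]
[np.float64(1.07), np.float64(0.604), np.float64(0.005), np.float64(-0.35)]
[np.float64(0.623), np.float64(1.059), np.float64(0.005), np.float64(-0.35)]
[np.float64(0.01), np.float64(1.228), np.float64(0.005), np.float64(-0.35)]
```

Call:
servo_tool --deltas '[[[-1,0.1,-0.1,0,-0.09],[-1,0.2,-0.2,0,-0.18],[-1,0.3,-0.3,0,-0.27],[-1,0.4,-0.4,0,-0.36],[-1,0.5,-0.5,0,-0.45],[-1,0.6,-0.6,0,-0.54],[-1,0.7,-0.7,0,-0.63],[-1,0.8,-0.8,0,-0.72],[-1,0.9,-0.9,0,-0.81],[-1,1,-1,0,-0.9]]]'

```text
clock: 1.1
ee_pos: [0.2383, -0.3652, 0.1925]
orientation: [-0.0, 0.659, 0.752, 0.0]
force: [-0.4, 1.2, 0.5]
opening: 1.005
grasp_force: 0.0
```

```bash
python3 -c "
from h import *
plan((.569,-.02,.19,2.968),4)"
```

```text
at [ 0.2383 -0.3652  0.1925] 1.7014 t 1.1 F [-0.4  1.2  0.5]
[np.float64(0.748), np.float64(0.932), np.float64(0.006), np.float64(-0.211)]
[np.float64(0.421), np.float64(1.119), np.float64(0.006), np.float64(-0.211)]
[np.float64(0.051), np.float64(1.194), np.float64(0.006), np.float64(-0.211)]
[np.float64(-0.323), np.float64(1.151), np.float64(0.006), np.float64(-0.211)]
```

Call:
servo_tool --deltas '[[[-1,0.09,0.1,0,-0.05],[-1,0.18,0.2,0,-0.1],[-1,0.27,0.3,0,-0.15],[-1,0.36,0.4,0,-0.2],[-1,0.45,0.5,0,-0.25],[-1,0.54,0.6,0,-0.3],[-1,0.63,0.7,0,-0.35],[-1,0.72,0.8,0,-0.4],[-1,0.81,0.9,0,-0.45],[-1,0.9,1,0,-0.5]]]'

```text
clock: 2.1
ee_pos: [0.3263, -0.2636, 0.1925]
orientation: [-0.0, 0.339, 0.941, 0.0]
force: [-0.8, -0.2, 0.3]
opening: 0.998
grasp_force: 0.0
```

```bash
python3 -c "
from h import *
plan((.569,-.02,.19,2.968),3)"
```

```text
at [ 0.3263 -0.2636  0.1925] 2.4489 t 2.1 F [-0.8 -0.2  0.3]
[np.float64(-0.104), np.float64(1.141), np.float64(0.008), np.float64(-0.115)]
[np.float64(-0.299), np.float64(1.107), np.float64(0.008), np.float64(-0.115)]
[np.float64(-0.485), np.float64(1.039), np.float64(0.008), np.float64(-0.115)]
```

Call:
servo_tool --deltas '[[[-1,0,0.1,0,-0.05],[-1,0,0.2,0,-0.1],[-1,0,0.3,0,-0.15],[-1,0,0.4,0,-0.2],[-1,0,0.5,0,-0.25],[-1,0,0.6,0,-0.3],[-1,0,0.7,0,-0.345],[-1,0,0.8,0,-0.345],[-1,0,0.9,0,-0.345],[-1,0,1,0,-0.345]]]'

```text
clock: 3.1
ee_pos: [0.3906, -0.1869, 0.1926]
orientation: [-0.0, 0.09, 0.996, 0.0]
force: [-0.1, -0.3, 0.8]
opening: 1.004
grasp_force: 0.0
```

Call:
servo_tool --deltas '[[[-1,-0.07,0.1,0,0],[-1,-0.14,0.2,0,0],[-1,-0.21,0.3,0,0],[-1,-0.28,0.4,0,0],[-1,-0.35,0.5,0,0],[-1,-0.42,0.6,0,0],[-1,-0.49,0.7,0,0],[-1,-0.56,0.8,0,0],[-1,-0.63,0.9,0,0],[-1,-0.7,1,0,0]]]'

```text
clock: 4.1
ee_pos: [0.4776, -0.1007, 0.1927]
orientation: [0.0, 0.089, 0.996, -0.0]
force: [-0.3, 0.1, 0.2]
opening: 1.002
grasp_force: 0.0
```

```bash
python3 -c "
from h import *
plan((.569,-.02,.12,2.968),1)"
```

```text
at [ 0.4776 -0.1007  0.1927] 2.9633 t 4.1 F [-0.3  0.1  0.2]
[np.float64(-0.757), np.float64(0.956), np.float64(0.727), np.float64(-0.003)]
```

Call:
servo_tool --deltas '[[[-1,-0.08,0.1,0,0],[-1,-0.16,0.2,0,0],[-1,-0.24,0.3,0,0],[-1,-0.32,0.4,0,0],[-1,-0.4,0.5,0,0],[-1,-0.48,0.6,0,0],[-1,-0.56,0.7,0,0],[-1,-0.64,0.8,0,0],[-1,-0.72,0.9,0,0],[-1,-0.76,0.96,0,0]]]'

```text
clock: 5.1
ee_pos: [0.5696, -0.0196, 0.1925]
orientation: [-0.0, 0.089, 0.996, 0.0]
force: [-0.3, -0.5, 0.9]
opening: 0.997
grasp_force: 0.0
```

```bash
cat >> h.py <<'E'
def wrist(name):
    from bench import sense, grab_frame
    from scipy.spatial.transform import Rotation as R
    s=sense(); f=grab_frame("wrist")
    T=np.eye(4); T[:3,:3]=R.from_quat(np.roll(s["orientation"],-1)).as_matrix(); T[:3,3]=s["ee_pos"]
    W=np.linalg.inv(T@np.array(f["T_tool_cam"])); f["rvec"]=cv2.Rodrigues(W[:3,:3])[0]; f["tvec"]=W[:3,3]
    pickle.dump(f,open(name+".pkl","wb")); print("wrist cam",np.linalg.inv(W)[:3,3].round(3)); return f
E
python3 -c "
from h import *
f=wrist('w1'); cv2.imwrite('pics/w1.png',f['image'][:,:,::-1])
print(proj(f,place((.5102,-.0092,-.1734),[[.031,.026,.07],[.031,-.026,.07],[-.031,-.026,.07],[.16,.01,.049],[.16,-.01,.049],[.06,0,.049]])).round())
plan((.569,-.02,.0163,2.968),1)"
```

```text
wrist cam [ 0.5   -0.008  0.373]
[[356. 192.]
 [293. 193.]
 [290. 112.]
 [335. 322.]
 [314. 322.]
 [324. 221.]]
at [ 0.5698 -0.0193  0.1925] 2.964 t 5.15 F [-0.8  0.6 -0.2]
[np.float64(0.007), np.float64(-0.009), np.float64(1.762), np.float64(-0.003)]
```

View pics/w1.png

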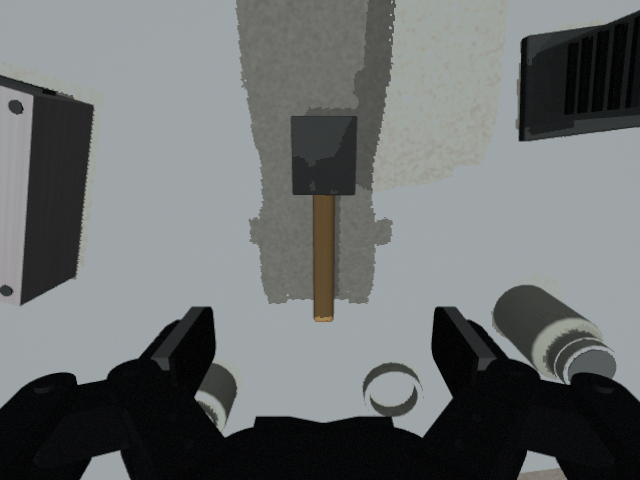

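Call:
servo_tool --deltas '[[[-1,0,0,0.1,0],[-1,0,0,0.2,0],[-1,0,0,0.3,0],[-1,0,0,0.4,0],[-1,0,0,0.5,0],[-1,0,0,0.6,0],[-1,0,0,0.7,0],[-1,0,0,0.8,0],[-1,0,0,0.9,0],[-1,0,0,1,0]]]'

```text
clock: 6.15
ee_pos: [0.5686, -0.0204, 0.0918]
orientation: [-0.0, 0.089, 0.996, 0.0]
force: [0.0, -0.6, 0.2]
opening: 1.0
grasp_force: 0.0
```

Call:
servo_tool --deltas '[[[-1,0,0,0.1,0],[-1,0,0,0.2,0],[-1,0,0,0.3,0],[-1,0,0,0.4,0],[-1,0,0,0.5,0],[-1,0,0,0.6,0],[-1,0,0,0.7,0],[-1,0,0,0.76,0],[0,0,0,0.76,0],[1,0,0,0.76,0]]]'

```text
clock: 7.15
ee_pos: [0.5688, -0.0204, 0.0168]
orientation: [0.0, 0.089, 0.996, -0.0]
force: [0.3, -0.2, 0.6]
opening: 0.696
grasp_force: 0.0
```

Call:
servo_tool --deltas '[[[1,0,0,0,0],[1,0,0,0,0],[1,0,0,0,0],[1,0,0,0,0],[1,0,0,0,0],[1,0,0,-0.05,0],[1,0,0,-0.1,0],[1,0,0,-0.2,0],[1,0,0,-0.3,0],[1,0,0,-0.4,0]]]'

```text
clock: 8.15
ee_pos: [0.5689, -0.0205, 0.0579]
orientation: [0.0, 0.089, 0.996, -0.0]
force: [1.3, 0.4, -0.5]
opening: -0.003
grasp_force: 0.0
```

```bash
python3 -c "
from h import *
f=wrist('w2'); cv2.imwrite('pics/w2.png',f['image'][:,:,::-1])
from bench import sense; s=sense(); print(s['opening'],s['grasp_force'],s['force'])
"
```

```text
wrist cam [ 0.5   -0.009  0.238]
0.0013451825503994262 0.0 [ 0.24950957 -0.76354285  2.39986041]
```

View pics/w2.png

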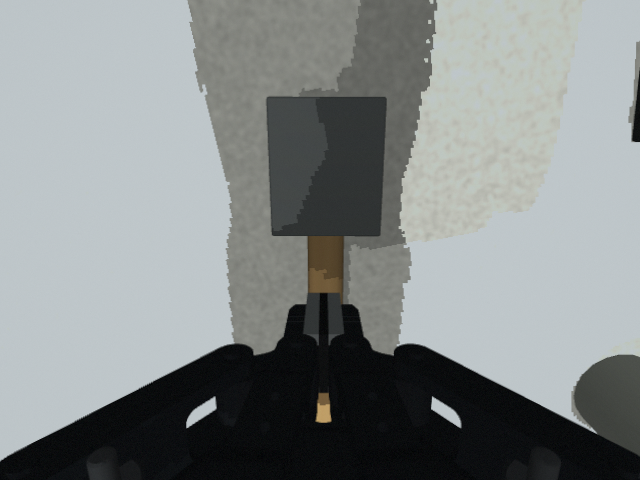

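```bash
python3 -c "
from h import *
f=pickle.load(open('w2.pkl','rb'));g=pickle.load(open('w1.pkl','rb'))
L=np.array([[-31,26,70],[-31,-26,70],[31,-26,70],[31,26,70]])*1e-3
print(fit([(f,L,[[386,97],[267,97],[272,235],[380,235]])],[.51,-.01,-.17]))
print(proj(f,place((.5102,-.0092,-.1734),L)))
"
```

```text
(array([ 0.51253493, -0.00976536, -0.17948769]), array([[ 1.53566335, -0.85372746],
       [-1.62902433, -0.93625104],
       [-0.89782501,  2.03223605],
       [ 0.93349343,  2.13802717]]))
[[387.72734028  89.63855783]
 [265.0206618   90.36615664]
 [271.61478522 232.43668421]
 [381.87139759 231.88952615]]
```

Call:
servo_tool --deltas '[[[-1,0,0,0,0],[-1,0,0,0,0],[-1,0,0,0,0],[-1,0,0,0,0],[-1,0,0,0,0],[-1,0,0,0,0],[-1,0,0,0.1,0],[-1,0,0,0.2,0],[-1,0,0,0.3,0],[-1,0,0,0.4,0]]]'

```text
clock: 9.2
ee_pos: [0.5683, -0.0204, 0.0154]
orientation: [-0.0, 0.089, 0.996, 0.0]
force: [-0.0, 0.1, 0.8]
opening: 0.998
grasp_force: 0.0
```

Call:
servo_tool --deltas '[[[1,0,0,0,0],[1,0,0,0,0],[1,0,0,0,0],[1,0,0,0,0],[1,0,0,0,0],[1,0,0,0,0],[1,0,0,0,0],[1,0,0,0,0],[1,0,0,0,0],[1,0,0,0,0]]]'

```text
clock: 10.2
ee_pos: [0.5687, -0.0204, 0.0167]
orientation: [0.0, 0.089, 0.996, -0.0]
force: [0.1, -0.6, 0.1]
opening: 0.003
grasp_force: 0.0
```

```bash
python3 -c "
from h import *
from bench import grab_frame,sense
f=wrist('w3'); s=grab_frame('scene'); pickle.dump(s,open('scene1.pkl','wb'))
print(proj(f,[sense()['ee_pos']]),proj(s,[sense()['ee_pos']]))
a=cv2.resize(f['image'],(400,300))[:,:,::-1]
b=cv2.resize(s['image'][200:320,230:390],(400,300),interpolation=3)[:,:,::-1]
cv2.imwrite('pics/w3.png',np.hstack([a,b]))
"
```

```text
wrist cam [ 0.499 -0.009  0.197]
[[324.82238264 279.83673554]] [[310.51968663 265.22547732]]
```

View pics/w3.png

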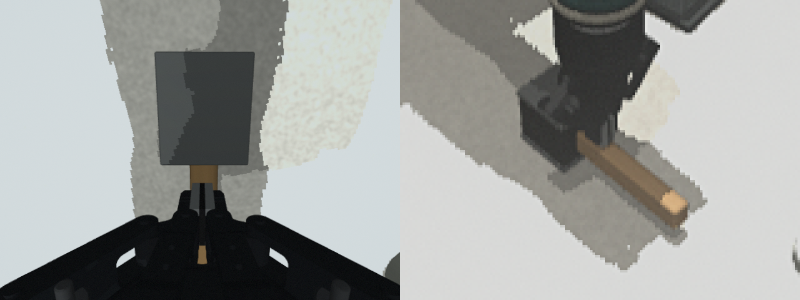

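```bash
python3 -c "
from h import *
f=pickle.load(open('w3.pkl','rb'))
print(np.array(f['T_tool_cam']).round(3), f['fx'],f['cy'],f['D'])
a=2.964;u=np.array([np.cos(a),np.sin(a),0]);p=np.array([.5687,-.0204,.0167])
for dx in(0,.004,.011):
  print(dx,[proj(f,[p+u*dx+[0,0,z]])[0].round().tolist() for z in(0,.01,.0187,.03,.04)])
print(proj(f,place((.5125,-.0097,-.175),[[.031,.01,.049],[.031,-.01,.049],[.16,.01,.049],[.16,-.01,.049]])))
stack([crop(f['image'],260,220,390,430,3,2.0)],'pics/w3c.png')
"
```

```text
[[-0.    -0.961 -0.277  0.07 ]
 [ 1.    -0.    -0.001 -0.001]
 [ 0.001 -0.277  0.961 -0.18 ]
 [ 0.     0.     0.     1.   ]] 366.7517227164858 246.5655255396698 [0.01112267 0.         0.         0.         0.        ]
0 [[325.0, 280.0], [325.0, 287.0], [325.0, 294.0], [325.0, 304.0], [325.0, 315.0]]
0.004 [[325.0, 273.0], [325.0, 280.0], [325.0, 286.0], [325.0, 296.0], [325.0, 306.0]]
0.011 [[325.0, 260.0], [325.0, 266.0], [325.0, 272.0], [325.0, 281.0], [325.0, 290.0]]
[[350.55886632 249.46150593]
 [303.02759917 249.61975298]
 [346.44008849 489.20068745]
 [307.67004137 489.27879384]]
```

View pics/w3c.png

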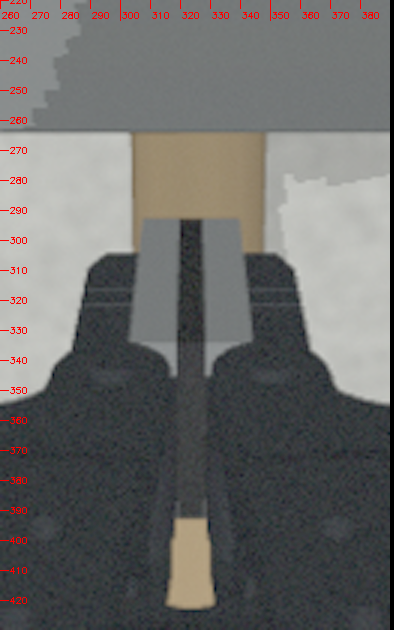

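Call:
servo_tool --deltas '[[[-1,0,0,0,0],[-1,0,0,0,0],[-1,0,0,0,0],[-1,0,0,0,0],[-1,0,0,0,0],[-1,0,0,0.05,0],[-1,0,0,0.1,0],[-1,0,0,0.15,0],[-1,0,0,0.2,0],[-1,0,0,0.25,0]]]'

```text
clock: 11.3
ee_pos: [0.5686, -0.0204, -0.0089]
orientation: [-0.0, 0.089, 0.996, 0.0]
force: [0.3, -0.6, -0.2]
opening: 0.995
grasp_force: 0.0
```

Call:
servo_tool --deltas '[[[-1,0,0,0.03,0],[-1,0,0,0.06,0],[-1,0,0,0.09,0],[-1,0,0,0.09,0],[-1,0,0,0.09,0],[-1,0,0,0.09,0],[0.1,0,0,0.09,0],[0.1,0,0,0.09,0],[0.1,0,0,0.09,0],[0.1,0,0,0.09,0]]]'

```text
clock: 12.3
ee_pos: [0.5687, -0.0204, -0.0173]
orientation: [0.0, 0.089, 0.996, -0.0]
force: [0.2, -0.5, -0.0]
opening: 0.449
grasp_force: 0.0
```

Call:
servo_tool --deltas '[[[1,0,0,0,0],[1,0,0,0,0],[1,0,0,0,0],[1,0,0,0,0],[1,0,0,0,0],[1,0,0,0,0],[1,0,0,0,0],[1,0,0,0,0],[1,0,0,0,0],[1,0,0,0,0]]]'

```text
clock: 13.3
ee_pos: [0.5688, -0.0204, -0.0172]
orientation: [0.0, 0.089, 0.996, 0.0]
force: [0.3, 2.2, 5.6]
opening: 0.223
grasp_force: 60.6
```

Call:
servo_tool --deltas '[[[1,0,0,-0.1,0],[1,0,0,-0.3,0],[1,0,-0.1,-0.5,0],[1,0,-0.2,-0.7,0],[1,-0.04,-0.35,-0.9,0],[1,-0.08,-0.5,-1,0],[1,-0.12,-0.65,-1,0],[1,-0.16,-0.8,-1,0],[1,-0.2,-0.9,-1,0],[1,-0.24,-1,-1,0]]]'

```text
clock: 14.3
ee_pos: [0.5743, -0.124, 0.0818]
orientation: [-0.001, 0.089, 0.996, 0.0]
force: [-0.2, -0.3, -3.7]
opening: 0.223
grasp_force: 59.4
```

Call:
servo_tool --deltas '[[[1,-0.02,-0.1,-0.04,0],[1,-0.04,-0.2,-0.08,0],[1,-0.07,-0.3,-0.12,0],[1,-0.1,-0.4,-0.16,0],[1,-0.12,-0.5,-0.2,0],[1,-0.15,-0.6,-0.24,0],[1,-0.18,-0.7,-0.28,0],[1,-0.2,-0.8,-0.32,0],[1,-0.22,-0.9,-0.36,0],[1,-0.24,-1,-0.4,0]]]'

```text
clock: 15.3
ee_pos: [0.5804, -0.2266, 0.123]
orientation: [-0.0, 0.089, 0.996, 0.0]
force: [-0.1, 0.1, -4.1]
opening: 0.221
grasp_force: 59.4
```

```bash
python3 -c "
from h import *
f=wrist('w4')
M=(.4897,-.2937,-.446)
L=np.array([[45,0,102],[-90,45,75],[90,45,75],[90,-45,75],[-90,-45,75],[-40,0,75]])*1e-3
print(proj(f,place(M,L)).round(1))
plan((.5876,-.324,.113,2.964),1)
stack([crop(f['image'],0,0,640,480,1,1.6)],'pics/w4.png')
"
```

```text
wrist cam [ 0.511 -0.215  0.303]
[[154.8 208.6]
 [296.7 -20.3]
 [230.7 283.5]
 [ 93.6 249.3]
 [126.2 -75.6]
 [197.2  55.4]]
at [ 0.5807 -0.2282  0.1236] 2.9625 t 15.35 F [-0.4 -2.4 -3.6]
[np.float64(-0.238), np.float64(-0.931), np.float64(0.106), np.float64(-0.001)]
```

Call:
servo_tool --deltas '[[[1,-0.03,-0.1,0,0],[1,-0.06,-0.2,0,0],[1,-0.08,-0.3,0,0],[1,-0.1,-0.4,0,0],[1,-0.13,-0.5,0,0],[1,-0.16,-0.6,0,0],[1,-0.18,-0.7,0.05,0],[1,-0.2,-0.8,0.1,0],[1,-0.22,-0.9,0.15,0],[1,-0.24,-0.95,0.2,0]]]'

```text
clock: 16.35
ee_pos: [0.587, -0.3246, 0.1019]
orientation: [-0.0, 0.089, 0.996, 0.0]
force: [0.2, 0.3, -4.3]
opening: 0.226
grasp_force: 59.4
```

```bash
python3 -c "
from h import *
from bench import grab_frame
f=wrist('w5'); s=grab_frame('scene'); t=grab_frame('top'); pickle.dump((s,t),open('st5.pkl','wb'))
plan((.5876,-.324,.0648,2.964),1)
a=cv2.resize(f['image'],(400,300))[:,:,::-1]
stack([np.ascontiguousarray(a), crop(s['image'],150,250,283,350,3)],'pics/w5.png')
"
```

```text
wrist cam [ 0.518 -0.313  0.282]
at [ 0.587  -0.3236  0.1021] 2.963 t 16.5 F [ 1.1  0.9 -3.8]
[np.float64(-0.007), np.float64(-0.003), np.float64(0.373), np.float64(-0.001)]
```

View pics/w5.png

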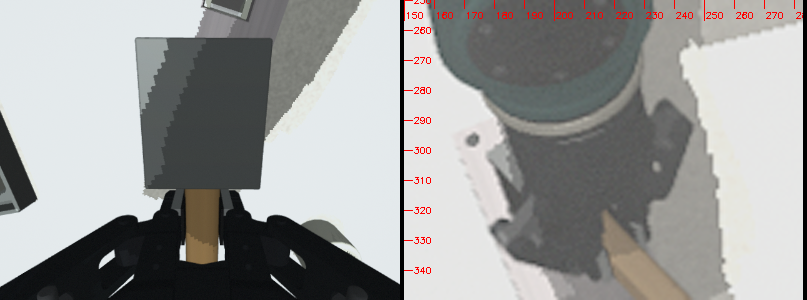

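Call:
servo_tool --deltas '[[[1,0,0,0.05,0],[1,0,0,0.1,0],[1,0,0,0.15,0],[1,0,0,0.18,0],[1,0,0,0.21,0],[1,0,0,0.24,0],[1,0,0,0.27,0],[1,0,0,0.3,0],[1,0,0,0.33,0],[1,0,0,0.35,0]]]'

```text
clock: 17.5
ee_pos: [0.5873, -0.3234, 0.0678]
orientation: [0.0, 0.089, 0.996, 0.0]
force: [-0.7, 3.0, 6.7]
opening: 0.22
grasp_force: 60.8
```

Call:
servo_tool --deltas '[[[1,0,0,0.01,0],[1,0,0,0.02,0],[1,0,0,0.03,0],[1,0,0,0.03,0],[1,0,0,0.04,0],[1,0,0,0.04,0],[1,0,0,0.05,0],[1,0,0,0.05,0],[1,0,0,0.05,0],[1,0,0,0.05,0]]]'

```text
clock: 18.5
ee_pos: [0.588, -0.3235, 0.0637]
orientation: [0.001, 0.089, 0.996, -0.0]
force: [1.3, 4.9, 13.9]
opening: 0.224
grasp_force: 62.0
```

Call:
servo_tool --deltas '[[[1,0,0,0.01,0],[1,0,0,0.02,0],[1,0,0,0.02,0],[1,0,0,0.02,0],[1,0,0,0.02,0],[1,0,0,0,0],[1,0,0,-0.1,0],[1,0,0,-0.2,0],[1,0,0,-0.4,0],[1,0,0,-0.6,0]]]'

```text
clock: 19.5
ee_pos: [0.5869, -0.3236, 0.1236]
orientation: [-0.0, 0.089, 0.996, 0.0]
force: [0.2, -0.5, -3.5]
opening: 0.227
grasp_force: 59.7
```

```bash
python3 -c "
from h import *
f=wrist('w6')
plan((.5688,-.0204,-.0172,2.964),3)
import bench; print(bench.sense()['ft_torque'])
stack([crop(f['image'],160,30,460,330,1,1.6)],'pics/w6.png')
"
```

```text
wrist cam [ 0.518 -0.312  0.304]
at [ 0.588  -0.3244  0.1272] 2.9632 t 19.55 F [-0.6  0.4  0.5]
[np.float64(0.243), np.float64(0.986), np.float64(0.481), np.float64(-0.0)]
[np.float64(0.243), np.float64(0.986), np.float64(0.481), np.float64(-0.0)]
[np.float64(0.242), np.float64(0.986), np.float64(0.481), np.float64(-0.0)]
[-0.02631149 -0.06465307 -0.03030983]
```

Call:
servo_tool --deltas '[[[1,0.02,0.1,0,0],[1,0.05,0.2,0,0],[1,0.07,0.3,0,0],[1,0.1,0.4,0,0],[1,0.12,0.5,0,0],[1,0.14,0.6,0,0],[1,0.17,0.7,0,0],[1,0.2,0.8,0,0],[1,0.22,0.9,0,0],[1,0.24,1,0,0]]]'

```text
clock: 20.55
ee_pos: [0.5813, -0.22, 0.1227]
orientation: [0.0, 0.089, 0.996, 0.0]
force: [-0.8, 0.5, -3.9]
opening: 0.223
grasp_force: 59.8
```

Call:
servo_tool --deltas '[[[1,0.02,0.1,0.05,0],[1,0.05,0.2,0.1,0],[1,0.07,0.3,0.2,0],[1,0.1,0.4,0.3,0],[1,0.12,0.5,0.4,0],[1,0.14,0.6,0.5,0],[1,0.17,0.7,0.6,0],[1,0.2,0.8,0.7,0],[1,0.22,0.9,0.85,0],[1,0.24,1,1,0]]]'

```text
clock: 21.55
ee_pos: [0.5754, -0.1174, 0.0218]
orientation: [0.0, 0.089, 0.996, -0.0]
force: [0.1, -0.4, -3.6]
opening: 0.218
grasp_force: 59.8
```

```bash
python3 -c "
from h import *
import bench; s=bench.sense(); print(s['ee_pos'],s['force'],s['ft_torque'])
f5=pickle.load(open('w5.pkl','rb'))['image'];f=wrist('w7')['image']
for im in (f5,pickle.load(open('w6.pkl','rb'))['image'],f):
  g=cv2.GaussianBlur(im,(5,5),0).mean(2)
  for y in (100,200,270): print(y,[int(i) for i in np.where(np.abs(np.diff(g[y,180:470]))>8)[0]+180][:40])
  print('col',[int(i) for i in np.where(np.abs(np.diff(g[30:330,350]))>6)[0]+30])
"
```

```text
[ 0.57540147 -0.11736335  0.02184532] [ 0.09993812 -0.42227574 -3.63523405] [-0.00906769 -0.1562087  -0.05261429]
wrist cam [ 0.506 -0.106  0.202]
100 [216, 217, 218, 256, 257, 258, 432, 433, 434]
200 [222, 223, 224, 225, 226, 423, 424, 425, 438, 439, 440, 441]
270 [227, 228, 229, 230, 231, 416, 417, 418, 419, 420]
col [58, 59, 60, 61]
100 [210, 211, 212, 213, 252, 253, 257, 434, 435, 436]
200 [219, 220, 221, 222, 424, 425, 426, 427, 428, 429, 430]
270 [225, 226, 227, 228, 417, 418, 419, 420, 421]
col [33, 34, 35, 60, 61, 62, 63]
100 [210, 211, 212, 213, 214, 434, 435, 436]
200 [219, 220, 221, 222, 424, 425, 426, 427, 438, 439, 440, 442, 443]
270 [210, 211, 212, 213, 225, 226, 227, 228, 418, 419, 420, 427, 428, 429, 430]
col [50, 51, 52, 60, 61, 62, 63]
```

Call:
servo_tool --deltas '[[[1,0,0,0.1,0],[1,0,0,0.2,0],[1,0,0,0.28,0],[1,0,0,0.34,0],[1,0,0,0.37,0],[1,0,0,0.39,0],[1,0,0,0.4,0],[1,0,0,0.41,0],[1,0,0,0.41,0],[1,0,0,0.41,0]]]'

```text
clock: 22.6
ee_pos: [0.5755, -0.1182, -0.0182]
orientation: [0.0, 0.089, 0.996, -0.0]
force: [-0.9, -0.1, -4.1]
opening: 0.221
grasp_force: 59.9
```

Not touching yet; ease down further.

Call:
servo_tool --deltas '[[[1,0,0,0.01,0],[1,0,0,0.015,0],[1,0,0,0.02,0],[1,0,0,0.025,0],[1,0,0,0.03,0],[1,0,0,0.03,0],[0.4,0,0,0.03,0],[0.2,0,0,0.03,0],[-0.2,0,0,0.03,0],[-1,0,0,0.03,0]]]'

```text
clock: 23.6
ee_pos: [0.5754, -0.1182, -0.0214]
orientation: [-0.0, 0.089, 0.996, 0.0]
force: [-0.2, -0.2, 0.3]
opening: 0.726
grasp_force: 0.0
```

Call:
servo_tool --deltas '[[[-1,0,0,0,0],[-1,0,0,0,0],[-1,0,0,0,0],[-1,0,0,0,0],[-1,0,0,-0.1,0],[-1,0,0,-0.2,0],[-1,0,0,-0.4,0],[-1,0,0,-0.6,0],[-1,0,0,-0.8,0],[-1,0,0,-1,0]]]'

```text
clock: 24.6
ee_pos: [0.5755, -0.1182, 0.0806]
orientation: [0.0, 0.089, 0.996, -0.0]
force: [0.1, 0.1, -0.0]
opening: 0.999
grasp_force: 0.0
```

```bash
python3 -c "
from h import *
f=wrist('w8'); 
plan((.4536,-.2764,.085,2.695),2)
M=(.4897,-.2937,-.446)
L=np.array([[-50,18,113],[-50,-18,113],[-30,-18,113],[-30,18,113],[-90,45,75],[45,0,82]])*1e-3
print(proj(f,place(M,L)).round(1))
g=f['image'].mean(2); print(g[::60,::80].round())
"
```

```text
wrist cam [ 0.506 -0.106  0.261]
at [ 0.5769 -0.1187  0.0837] 2.9634 t 24.65 F [0.3 0.3 4.1]
[np.float64(0.467), np.float64(-0.885), np.float64(-0.007), np.float64(0.089)]
[np.float64(0.344), np.float64(-0.94), np.float64(-0.007), np.float64(0.089)]
[[-110.5   62.3]
 [-222.1   30.9]
 [-214.    90.4]
 [-107.3  118.9]
 [  49.5    1.7]
 [ -68.3  262.9]]
[[177. 182. 181. 182. 124.  92. 179. 176.]
 [177.  45. 181. 182. 120.  94. 171. 177.]
 [179.  44. 182. 184.  64.  93. 176. 182.]
 [177.  45. 182. 183.  48.  93. 173. 182.]
 [174.  42. 182. 183.  59. 118. 183. 182.]
 [173.  43. 182. 122.  79. 182. 182. 182.]
 [183. 183.  70. 182.  80. 182.  68. 182.]
 [ 12.  17.   9. 181. 182. 183.  12.  16.]]
```

Call:
servo_tool --deltas '[[[-1,0.05,-0.1,-0.1,0.01],[-1,0.1,-0.2,-0.2,0.02],[-1,0.14,-0.3,-0.3,0.03],[-1,0.19,-0.4,-0.3,0.04],[-1,0.24,-0.5,-0.3,0.05],[-1,0.28,-0.6,-0.3,0.06],[-1,0.33,-0.7,-0.3,0.07],[-1,0.38,-0.8,-0.3,0.08],[-1,0.42,-0.9,-0.3,0.09],[-1,0.47,-0.95,-0.3,0.09]]]'

```text
clock: 25.65
ee_pos: [0.5119, -0.2043, 0.1086]
orientation: [-0.0, 0.157, 0.988, -0.0]
force: [-0.9, -1.1, 0.3]
opening: 1.003
grasp_force: 0.0
```

```bash
python3 -c "
from h import *
plan((.4536,-.2764,.113,2.695),1)
"
```

```text
at [ 0.5119 -0.2043  0.1086] 2.827 t 25.65 F [-0.9 -1.1  0.3]
[np.float64(0.331), np.float64(-0.866), np.float64(-0.044), np.float64(0.088)]
```

Call:
servo_tool --deltas '[[[-1,0.04,-0.1,-0.05,0.02],[-1,0.08,-0.2,-0.05,0.04],[-1,0.12,-0.3,-0.05,0.06],[-1,0.16,-0.4,-0.05,0.088],[-1,0.2,-0.5,-0.05,0.088],[-1,0.24,-0.6,-0.05,0.088],[-1,0.28,-0.7,-0.05,0.088],[-1,0.3,-0.8,-0.05,0.088],[-1,0.33,-0.87,-0.05,0.088],[-1,0.33,-0.87,-0.05,0.088]]]'

```text
clock: 26.65
ee_pos: [0.4536, -0.2767, 0.1137]
orientation: [-0.0, 0.221, 0.975, -0.0]
force: [0.1, -0.8, -0.1]
opening: 0.997
grasp_force: 0.0
```

```bash
python3 -c "
from h import *
from bench import *
f=wrist('w9'); s=grab_frame('scene'); t=grab_frame('top'); pickle.dump((s,t),open('st9.pkl','wb'))
plan((.4536,-.2764,.045,2.695),1)
M=(.4897,-.2937,-.446)
L=np.array([[-50,18,113],[-50,-18,113],[-30,-18,113],[-30,18,113],[-90,45,75],[45,0,82]])*1e-3
P=proj(f,place(M,L)); print(P.round(1))
im=np.ascontiguousarray(f['image'][:,:,::-1])
a=crop(f['image'],120,0,520,480,1,1.6)
b=crop(s['image'],250,210,360,300,3)
A=(.5182,-.107,-.177)
stack([a,b],'pics/w9.png')
"
```

```text
wrist cam [ 0.39  -0.247  0.294]
at [ 0.4542 -0.2758  0.1137] 2.6964 t 26.8 F [-0.3 -0.8  0.5]
[np.float64(0.003), np.float64(-0.008), np.float64(0.687), np.float64(0.001)]
[[359.7 260.7]
 [290.4 260.7]
 [291.3 296.2]
 [358.7 296.2]
 [401.4 175.7]
 [324.8 380.6]]
```

View pics/w9.png

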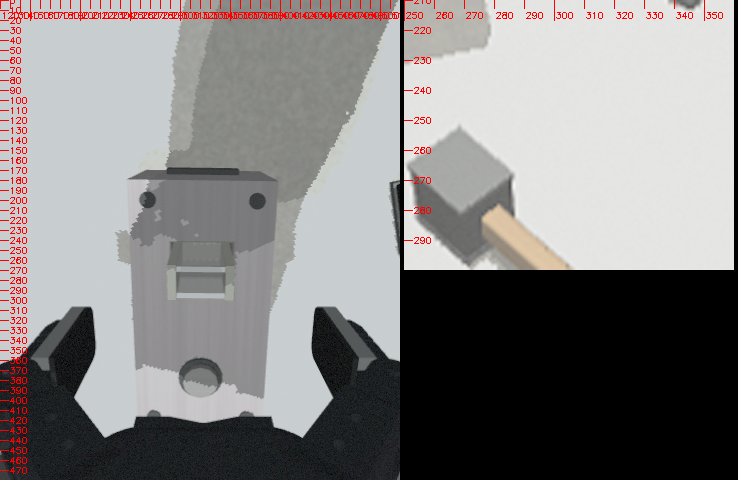

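Call:
servo_tool --deltas '[[[-1,0,-0.01,0.1,0],[-1,0,-0.01,0.2,0],[-1,0,-0.01,0.3,0],[-1,0,-0.01,0.4,0],[-1,0,-0.01,0.5,0],[-1,0,-0.01,0.58,0],[-1,0,-0.01,0.64,0],[-1,0,-0.01,0.69,0],[-0.5,0,-0.01,0.69,0],[-0.1,0,-0.01,0.69,0]]]'

```text
clock: 27.8
ee_pos: [0.4538, -0.2769, 0.0448]
orientation: [0.0, 0.221, 0.975, -0.0]
force: [-0.8, -0.3, -0.2]
opening: 0.69
grasp_force: 0.0
```

Call:
servo_tool --deltas '[[[0,0,0,0,0],[0.05,0,0,0,0],[0.1,0,0,0,0],[0.15,0,0,0,0],[0.2,0,0,0,0],[0.3,0,0,0,0],[0.4,0,0,0,0],[1,0,0,0,0],[1,0,0,0,0],[1,0,0,0,0]]]'

```text
clock: 28.8
ee_pos: [0.4537, -0.2769, 0.0447]
orientation: [0.0, 0.221, 0.975, -0.0]
force: [0.2, -0.8, 2.0]
opening: 0.411
grasp_force: 61.5
```

Call:
servo_tool --deltas '[[[1,0,0,-0.05,0],[1,0,0,-0.1,0],[1,0,0,-0.2,0],[1,0,0,-0.3,0],[1,0,0,-0.4,0],[1,0,0,-0.5,0.05],[1,0,0,-0.62,0.1],[1,0,0,-0.74,0.15],[1,0,0,-0.87,0.22],[1,0,0,-1,0.29]]]'

```text
clock: 29.8
ee_pos: [0.4537, -0.2768, 0.146]
orientation: [0.0, 0.428, 0.904, -0.0]
force: [0.3, -0.4, 0.0]
opening: 0.412
grasp_force: 61.4
```

```bash
python3 -c "
from h import *
plan((.494,.296,.20,1.515),6)
"
```

```text
at [ 0.4537 -0.2768  0.146 ] 2.257 t 29.8 F [ 0.3 -0.4  0. ]
[np.float64(0.696), np.float64(0.657), np.float64(-0.09), np.float64(0.082)]
[np.float64(0.772), np.float64(0.566), np.float64(-0.09), np.float64(0.082)]
[np.float64(0.836), np.float64(0.466), np.float64(-0.09), np.float64(0.082)]
[np.float64(0.887), np.float64(0.36), np.float64(-0.09), np.float64(0.082)]
[np.float64(0.924), np.float64(0.248), np.float64(-0.09), np.float64(0.082)]
[np.float64(0.948), np.float64(0.132), np.float64(-0.09), np.float64(0.082)]
```

Call:
servo_tool --deltas '[[[1,0.1,0.09,-0.03,0],[1,0.2,0.18,-0.06,0],[1,0.3,0.27,-0.09,0],[1,0.4,0.36,-0.12,0],[1,0.5,0.45,-0.15,0],[1,0.6,0.54,-0.18,0],[1,0.7,0.63,-0.21,0],[1,0.8,0.72,-0.24,0],[1,0.9,0.81,-0.27,0],[1,1,0.9,-0.3,0]]]'

```text
clock: 30.8
ee_pos: [0.4594, -0.1413, 0.1749]
orientation: [0.0, 0.426, 0.905, 0.0]
force: [0.7, -0.6, -0.2]
opening: 0.409
grasp_force: 61.4
```

Call:
servo_tool --deltas '[[[1,0.1,0.09,-0.03,0],[1,0.2,0.18,-0.06,0],[1,0.3,0.27,-0.09,0],[1,0.4,0.36,-0.12,0],[1,0.5,0.45,-0.15,0],[1,0.6,0.54,-0.18,0],[1,0.7,0.63,-0.21,0],[1,0.8,0.72,-0.24,0],[1,0.9,0.81,-0.27,0],[1,1,0.9,-0.3,0.07]]]'

```text
clock: 31.8
ee_pos: [0.4651, -0.0069, 0.205]
orientation: [0.0, 0.473, 0.881, 0.0]
force: [0.1, 0.3, -0.5]
opening: 0.412
grasp_force: 61.4
```

```bash
cat > edge.py <<'E'
from h import *
# edge-based refinement: sample model edges, find strongest gradient along image normal, fit pose
def E(pts): return [(pts[i],pts[(i+1)%4]) for i in range(4)]
def rect(x,y,hx,hy,z): return np.array([[x+hx,y+hy,z],[x-hx,y+hy,z],[x-hx,y-hy,z],[x+hx,y-hy,z]])
EDG=E(rect(0,.088,.03,.021,.155))+E(rect(0,-.088,.03,.021,.155))
BASE=E(rect(0,0,.045,.115,.012))
def measure(f,p,edges,rad=5,n=15,thr=10):
    g=cv2.GaussianBlur(f["image"],(3,3),0).astype(np.float32).mean(2); out=[]
    for a,b in edges:
        L=np.array([a+(b-a)*t for t in np.linspace(.1,.9,n)]); px=proj(f,place(p,L)); d=px[-1]-px[0]; nn=np.array([-d[1],d[0]])/np.linalg.norm(d)
        o=np.arange(-rad,rad+.01,.25)
        res=[]
        for l,q in zip(L,px):
            s=q+o[:,None]*nn
            if s.min()<2 or s[:,0].max()>637 or s[:,1].max()>477: continue
            v=cv2.remap(g,s[:,0].astype(np.float32),s[:,1].astype(np.float32),1).ravel()
            w=np.abs(v[4:]-v[:-4]); k=w.argmax()
            if w[k]>thr: res.append((l,q,nn,o[2+k]))
        if len(res)>5:
            m=np.median([r[3] for r in res]); out+=[r for r in res if abs(r[3]-m)<1]
    return out
def refine(f,p,edges,it=4,**k):
    p=np.array(p,float)
    for _ in range(it):
        ms=measure(f,p,edges,**k); 
        L=np.array([m[0] for m in ms]); T=np.array([m[1]+m[2]*m[3] for m in ms]); N=np.array([m[2] for m in ms])
        o=least_squares(lambda q:((proj(f,place(q,L))-T)*N).sum(1),p,loss="soft_l1",f_scale=.5,x_scale=[.01,.01,.1]); p=o.x
    return p, len(ms), np.sqrt(np.mean(o.fun**2))
E
python3 -c "
from edge import *
plan((.494,.296,.20,1.515),3)
t=pickle.load(open('top.pkl','rb')); t9=pickle.load(open('st9.pkl','rb'))[1]; s9=pickle.load(open('st9.pkl','rb'))[0]
p=(.4942,.296,-.0558)
for f in (t,t9): print(refine(f,p,EDG),refine(f,p,EDG+BASE,rad=3))
print('scene',refine(s9,p,EDG,rad=4))
"
```

```text
at [ 0.4651 -0.0069  0.205 ] 2.1558 t 31.8 F [ 0.1  0.3 -0.5]
[np.float64(0.789), np.float64(0.638), np.float64(0.017), np.float64(0.142)]
[np.float64(0.906), np.float64(0.456), np.float64(0.017), np.float64(0.142)]
[np.float64(0.982), np.float64(0.254), np.float64(0.017), np.float64(0.142)]
(array([ 0.49643416,  0.29693208, -0.04149755]), 113, np.float64(0.7678496971264155)) (array([ 0.49592042,  0.2968594 , -0.04330684]), 170, np.float64(0.9798694211656036))
(array([ 0.49627402,  0.29694325, -0.04023612]), 117, np.float64(0.7563288404510226)) (array([ 0.49596693,  0.29695698, -0.04279778]), 172, np.float64(0.975875764661346))
scene (array([ 0.49726449,  0.29354977, -0.05580897]), 110, np.float64(0.2930538761988486))
```

Call:
servo_tool --deltas '[[[1,0.08,0.06,0,0.02],[1,0.16,0.13,0,0.04],[1,0.24,0.19,0,0.06],[1,0.32,0.26,0,0.08],[1,0.4,0.32,0,0.1],[1,0.48,0.38,0,0.12],[1,0.56,0.45,0,0.14],[1,0.64,0.51,0,0.16],[1,0.72,0.58,0,0.18],[1,0.79,0.64,0,0.2]]]'

```text
clock: 32.8
ee_pos: [0.4747, 0.0943, 0.2048]
orientation: [-0.0, 0.6, 0.8, -0.0]
force: [0.1, 0.2, -0.2]
opening: 0.411
grasp_force: 61.4
```

```bash
python3 -c "
from edge import *
plan((.494,.296,.20,1.52),2)
f=wrist('w10')
for p in ((.4965,.2955,-.048),(.494,.296,-.055)):
  print(proj(f,place(p,[[0,.088,.155],[0,-.088,.155]])).round())
  for r in (6,12): print(refine(f,p,EDG,rad=r))
"
```

```text
at [0.4747 0.0943 0.2048] 1.8552 t 32.8 F [ 0.1  0.2 -0.2]
[np.float64(0.941), np.float64(0.376), np.float64(0.024), np.float64(0.112)]
[np.float64(0.99), np.float64(0.213), np.float64(0.024), np.float64(0.112)]
wrist cam [0.455 0.161 0.385]
[[ 566. -341.]
 [ 408.   78.]]
(array([ 0.49996276,  0.2943191 , -0.09924672]), 47, np.float64(1.5122481764429216))
(array([ 0.50059419,  0.29426693, -0.10681845]), 41, np.float64(1.3507155580825776))
[[ 563. -344.]
 [ 403.   76.]]
(array([ 0.49602188,  0.2945403 , -0.05660902]), 57, np.float64(1.5174952068724399))
(array([ 0.49597492,  0.29453383, -0.05592635]), 55, np.float64(1.5049305745574988))
```

Call:
servo_tool --deltas '[[[1,0.1,0.04,0,0.02],[1,0.2,0.08,0,0.04],[1,0.3,0.12,0,0.06],[1,0.4,0.16,0,0.08],[1,0.5,0.2,0,0.1],[1,0.6,0.24,0,0.12],[1,0.7,0.28,0,0.14],[1,0.8,0.32,0,0.16],[1,0.88,0.35,0,0.18],[1,0.94,0.38,0,0.22]]]'

```text
clock: 33.85
ee_pos: [0.4846, 0.1948, 0.2047]
orientation: [-0.0, 0.723, 0.691, -0.0]
force: [0.3, -0.0, -0.3]
opening: 0.406
grasp_force: 61.4
```

```bash
python3 -c "
from edge import *
plan((.496,.2955,.20,1.52),1)
f=wrist('w11')
for p in ((.4965,.2955,-.048),(.496,.2955,-.055)):
  print(proj(f,place(p,[[0,.088,.155],[0,-.088,.155]])).round())
  for r in (6,12): print(refine(f,p,EDG,rad=r))
  print(refine(f,p,EDG[:4],rad=10),refine(f,p,EDG[4:],rad=10))
"
```

```text
at [0.4846 0.1948 0.2047] 1.5258 t 33.85 F [ 0.3 -0.  -0.3]
[np.float64(1.011), np.float64(0.069), np.float64(0.047), np.float64(0.004)]
wrist cam [0.488 0.264 0.385]
[[ 338. -106.]
 [ 334.  232.]]
(array([ 0.49575641,  0.29694788, -0.05171416]), 52, np.float64(0.5907811403482549))
(array([ 0.49567686,  0.29693693, -0.05090109]), 42, np.float64(2.331760321911401))Traceback (most recent call last):
  File "<string>", line 8, in <module>
    print(refine(f,p,EDG[:4],rad=10),refine(f,p,EDG[4:],rad=10))
          ~~~~~~^^^^^^^^^^^^^^^^^^^^
  File "edge.py", line 27, in refine
    o=least_squares(lambda q:((proj(f,place(q,L))-T)*N).sum(1),p,loss="soft_l1",f_scale=.5,x_scale=[.01,.01,.1]); p=o.x
    return func(*args, **kwargs)
    vector_fun = VectorFunction(
        fun_wrapped,
    ...<6 lines>...
        workers=workers
    )
    self._update_fun()
    ~~~~~~~~~~~~~~~~^^
    self.f = self.fun_wrapped(xp_copy(self.x))
             ~~~~~~~~~~~~~~~~^^^^^^^^^^^^^^^^^
    return np.atleast_1d(self.fun(x))
                         ~~~~~~~~^^^
    return self.f(x, *self.args, **self.kwargs)
           ~~~~~~^^^^^^^^^^^^^^^^^^^^^^^^^^^^^^
  File "edge.py", line 27, in <lambda>
    o=least_squares(lambda q:((proj(f,place(q,L))-T)*N).sum(1),p,loss="soft_l1",f_scale=.5,x_scale=[.01,.01,.1]); p=o.x
                                      ~~~~~^^^^^
  File "h.py", line 17, in place
    return np.c_[x+c*L[:,0]-s*L[:,1], y+s*L[:,0]+c*L[:,1], L[:,2]]
                     ~^^^^^
IndexError: too many indices for array: array is 1-dimensional, but 2 were indexed
```

Call:
servo_tool --deltas '[[[1,0.1,0.01,0,0.004],[1,0.2,0.02,0,0.004],[1,0.3,0.02,0,0.004],[1,0.4,0.03,0,0.004],[1,0.5,0.04,0,0.004],[1,0.6,0.05,0,0.004],[1,0.7,0.06,0,0.004],[1,0.8,0.06,0,0.004],[1,0.9,0.07,0,0.004],[1,1,0.07,0,0.004]]]'

```text
clock: 34.9
ee_pos: [0.4963, 0.2945, 0.2047]
orientation: [0.0, 0.725, 0.689, 0.0]
force: [-0.5, 0.2, 0.1]
opening: 0.412
grasp_force: 61.4
```

```bash
python3 -c "
from edge import *
from bench import grab_frame
plan((.4966,.2965,.0937,1.52),1)
f=wrist('w12')
for p in ((.4965,.2955,-.048),(.496,.2955,-.055)):
  print(proj(f,place(p,[[0,.088,.155],[0,-.088,.155]])).round())
  for r in (4,7): print(refine(f,p,EDG[:4],rad=r))
ms=measure(f,(.4965,.2965,-.051),EDG[:4],rad=7)
for i,(a,b) in enumerate(EDG[:4]): print(i,[round(float(m[3]),2) for m in ms if abs(np.cross((b-a)[:2],(m[0]-a)[:2]))<1e-9], ms[0][2].round(2))
s=grab_frame('scene'); pickle.dump(s,open('s12.pkl','wb'))
print(proj(s,[[.4966,.2965,.205+.0363+.032]]))
"
```

```text
at [0.4963 0.2945 0.2047] 1.5203 t 34.9 F [-0.5  0.2  0.1]
[np.float64(0.02), np.float64(0.002), np.float64(1.11), np.float64(0.0)]
wrist cam [0.5   0.364 0.385]
[[323. 106.]
 [324. 367.]]
(array([ 0.49830781,  0.29540742, -0.03340606]), 49, np.float64(0.824461163477328))
(array([ 0.49817344,  0.29540105, -0.03478046]), 48, np.float64(0.8102564126422451))
[[323. 106.]
 [322. 367.]]
(array([ 0.49568497,  0.29528597, -0.06260407]), 59, np.float64(0.9524915812347711))
(array([ 0.49640141,  0.29508654, -0.05436097]), 55, np.float64(0.8904446922940871))
0 [-3.75, -3.75, -3.75, -3.75, -3.0, -3.0, -3.0, -3.0, -3.0, -3.0, -3.0, -3.0, -3.0, -3.0, -3.0] [ 0. -1.]
1 [-1.75, -1.5, -1.25, -1.25, -1.0, -1.0, -1.5, -1.5, -1.25, -1.25, -1.0, -0.75, -0.75, -0.5, -1.25] [ 0. -1.]
2 [1.0, 1.0, 1.0, 1.0, 1.0, 1.0, 1.0, 1.0, 1.0, 1.0] [ 0. -1.]
3 [-0.75, 0.0, -0.25, -0.25, -0.5, -0.5, -0.75, 0.0, 0.0, -0.25, -0.5, -0.5, 0.25, 0.0, -1.0] [ 0. -1.]
[[363.26558565  97.56935132]]<string>:10: DeprecationWarning: Arrays of 2-dimensional vectors are deprecated. Use arrays of 3-dimensional vectors instead. (deprecated in NumPy 2.0)
```

Call:
servo_tool --deltas '[[[1,0.02,0.005,0.1,0.002],[1,0.02,0.005,0.2,0.002],[1,0.02,0.005,0.3,0.002],[1,0.02,0.005,0.4,0.002],[1,0.02,0.005,0.5,0.002],[1,0.02,0.005,0.6,0.002],[1,0.02,0.005,0.7,0.002],[1,0.02,0.005,0.8,0.002],[1,0.02,0.005,0.9,0.002],[1,0.02,0.005,1,0.002]]]'

```text
clock: 36.0
ee_pos: [0.4968, 0.2957, 0.1039]
orientation: [0.0, 0.726, 0.688, 0.0]
force: [-0.3, 0.6, -0.8]
opening: 0.414
grasp_force: 61.4
```

Call:
servo_tool --deltas '[[[1,0,0,0.05,0],[1,0,0,0.08,0],[1,0,0,0.1,0],[1,0,0,0.11,0],[1,0,0,0.11,0],[1,0,0,0.11,0],[1,0,0,0.11,0],[1,0,0,0.11,0],[1,0,0,0.11,0],[1,0,0,0.11,0]]]'

```text
clock: 37.0
ee_pos: [0.4968, 0.2956, 0.0937]
orientation: [-0.0, 0.726, 0.688, 0.0]
force: [0.1, 0.3, -0.4]
opening: 0.411
grasp_force: 61.4
```

```bash
python3 -c "
from edge import *
from bench import grab_frame
plan((.4967,.2965,.0937,1.518),1)
s=grab_frame('scene'); pickle.dump(s,open('s13.pkl','wb'))
f=wrist('w13')
for n,p in (('beam cell',(.4967,.2965,1.518-np.pi)),):
  print(proj(s,place(p,[[.01,.018,.162],[.01,-.018,.162],[-.01,.018,.162],[-.01,-.018,.162],[-.01,-.018,.098],[.01,-.018,.098],[-.01,.018,.098]])).round(1))
  print(proj(f,place(p,[[.01,.018,.162],[.01,-.018,.162],[-.01,.018,.162],[-.01,-.018,.162]])).round(1))
g=f['image'].mean(2).astype(int); print(g[250:330:4,270:380:5])
"
```

```text
at [0.4968 0.2956 0.0937] 1.5173 t 37.0 F [ 0.1  0.3 -0.4]
[np.float64(0.008), np.float64(-0.002), np.float64(-0.0), np.float64(-0.0)]
wrist cam [0.501 0.365 0.274]
[[364.2 139.8]
 [352.5 134.2]
 [368.8 135.9]
 [357.2 130.3]
 [355.9 149.9]
 [351.4 153.7]
 [367.1 155.4]]
[[373.4 373.1]
 [271.3 373.2]
 [375.6 321.8]
 [269.  321.9]]
[[42 43 46 43 43 45 43 42 45 44 46 42 44 45 44 44 45 44 43 45 46 45]
 [44 44 44 43 44 44 44 43 44 44 47 45 43 45 43 43 46 45 44 44 44 46]
 [42 43 45 44 43 45 43 44 44 42 45 44 43 43 45 44 46 43 45 43 44 46]
 [44 42 43 44 45 45 44 43 44 44 47 45 42 43 43 43 44 44 44 44 43 45]
 [44 42 43 45 44 44 44 42 43 45 46 43 42 43 44 45 43 45 43 42 43 45]
 [42 42 43 45 80 80 81 81 80 81 81 81 81 80 81 80 80 82 44 45 43 45]
 [43 43 44 53 80 77 95 95 95 94 96 95 95 95 97 97 80 81 45 45 42 46]
 [43 42 43 73 80 74 95 94 94 95 93 96 96 94 95 95 73 80 68 44 42 45]
 [43 41 45 81 81 73 96 95 96 96 96 95 95 96 95 96 76 80 79 43 43 45]
 [42 41 42 80 81 76 95 97 95 95 95 95 95 95 96 96 79 80 82 44 45 43]
 [43 42 32 80 81 80 95 94 95 96 95 95 95 94 95 95 77 80 80 45 44 44]
 [58 55 25 82 81 78 96 96 94 96 96 96 96 95 95 93 78 81 80 51 24 57]
 [59 22 35 79 80 78 95 95 95 96 96 95 96 95 96 95 77 79 80 71 13 58]
 [58 13 69 81 76 78 88 88 90 92 92 92 92 92 92 88 79 73 80 80 11 58]
 [59 12 80 81 74 78 93 94 93 91 92 92 93 92 92 93 77 76 82 79 13 59]
 [56 14 81 80 74 79 77 78 76 78 78 79 77 78 77 79 78 78 79 80  4 22]
 [21  9 81 80 79 79 77 78 78 78 79 77 78 78 78 77 80 78 80 81 51  7]
 [14 48 81 78 78 80 77 78 78 78 78 77 77 76 79 78 81 77 79 81 79 10]
 [12 80 81 81 77 80 80 78 78 79 78 78 79 78 79 79 79 78 76 80 81  8]
 [ 7 82 81 80 78 77 80 78 78 78 78 78 78 79 78 80 80 79 73 81 80 10]]
```

```bash
python3 -c "
from edge import *
f=pickle.load(open('w13.pkl','rb'));g=f['image'].mean(2).astype(int); print(g[318:400:3,255:392:6])
p=(.4967,.2956,1.518-np.pi)
for z in (.098,.158,.162,.166): print(z,proj(f,place(p,[[.01,.018,z],[.01,-.018,z],[-.01,.018,z],[-.01,-.018,z]])).round(1).tolist())
"
```

```text
[[ 58  58  59   7  82  78  78  77  78  77  78  78  78  78  78  78  79  77
   81  80  10  59  57]
 [ 59  58  49   6  81  80  78  77  78  77  78  77  77  77  78  78  82  79
   81  79   4  59  59]
 [ 60  59  22  37  81  80  77  79  80  79  78  79  78  78  78  80  82  78
   81  80  11  58  58]
 [ 59  59  12  53  80  80  76  79  80  78  79  79  80  78  80  80  80  77
   81  80   8  43  60]
 [ 59  59  12 111 111  94  78  79  79  80  79  78  79  79  80  79  79  78
  112 112   7  19  59]
 [ 57  59   7 116 116 107 164 145 145 145 146 144 146 146 145 145 146 165
  116 116  10  12  59]
 [ 81  82  16 100 116 110 163 145 146 145 146 145 146 145 146 146 145 165
  116 115   7  19  81]
 [ 23  84  21  99 116 103  91  86  79  81  81  80  81  79  81  80  80  82
  115 115   5  16  84]
 [ 15  83  18  87 114 108  71  70  71  71  71  71  70  70  69  71  69  66
  116 116   4  19  83]
 [ 11  83  16  86 115 111  74  69  70  71  70  70  70  70  69  68  72  67
  116 115   5  18  79]
 [ 16  14  15  78 115 111  75  70  71  68  71  70  70  70  70  71  69  68
  116 117   8  17  14]
 [ 14  13  18  77 116 113  75  70
[... 1200 characters left out ...]
  45
   46  47  12  45  13]
 [ 14  13  20  45  46  46  45  45  46  45  45  44  44  45  44  45  45  47
   46  46 100  60  15]
 [ 13  11  13  45  45  46  45  45  45  45  46  45  45  45  44  46  48  46
   46  45 195  70  16]
 [ 10  13 217  46  44  45  46  44  45  45  46  45  45  45  45  45  46  47
   45  47 198 217  15]
 [ 12  12 216  45  45  46  46  45  44  46  45  47  44  45  45  46  44  46
   45  45 140 217  11]]
0.098 [[357.3, 299.7], [288.2, 299.7], [358.3, 263.3], [287.1, 263.3]]
0.158 [[372.0, 368.5], [273.0, 368.6], [374.1, 318.7], [270.8, 318.8]]
0.162 [[373.5, 375.3], [271.6, 375.4], [375.6, 324.2], [269.2, 324.3]]
0.166 [[375.0, 382.5], [270.0, 382.6], [377.3, 330.1], [267.5, 330.2]]
```

```bash
python3 -c "
from bench import *
print(finish_job())"
```

```text
the job is handed in; nothing more can be done
None
```

I handed the job in at about 37 s of the 58 s limit, with the pin pressed until it stopped moving, the mallet standing on its face on the bench a little nearer the mould than where it began, and the cell held by its frosted sides, upright at the middle of the beam to within about 2 mm by my measurements. I have not seen how it was judged; the first grasps closed above the mallet handle because the fingertips sit about 40 mm short of the stated TCP.

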